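# Shut the tagged gas valve under the sliding cover

## Task

On the welding bench, push the loose cover plate of the gas shut-off box sideways along its guides, all the way to the stop at the other end, so that the two valve handles underneath are revealed. Then push the handle that carries the round disc fully shut, a quarter turn to its stop, and leave the plain straight handle as it is. Everything is pushed and nothing picked up: keep the cover down in its guides, do not disturb the can, the steel offcut or the brush beside the box, and end with the hand clear of everything.

Things in the scene. Friction and masses are not known exactly. Their poses are not given: they have to be found in the camera images.
- box: Fixed grey box on the bench, 156 (x) x 482 (y) x 80 mm high; origin: centre of underside; y along it, x away from the robot. -y half: open compartment, box x -66..66, y -235..-2 mm, floor 6 mm; +y half: closed deck. The cover lies on ledges 70 mm above the bench, between 80 mm high rims (inner faces x = -72, +72 mm) and end stops (y = -235, +235 mm)
- cover: Loose aluminium plate 140 (x) x 245 (y) x 4 mm, 0.3 to 0.6 kg, on the box's ledges, underside 70 mm above the bench; origin: centre of underside, axes as the box's. At the start it covers the compartment (origin at box y -112 to -95 mm); at the far stop its origin is at box y +112 mm. Slides with dry friction of a few N, 2 mm side play, stays where left
- cover_lip (a point): Middle of the upright lip on the cover, by which it is pushed: 70 mm long across the box (x), 5 mm thick (y), 20 mm tall, top 94 mm above the bench, this point 84 mm above it. It stands 50 mm to the -y side of the cover's centre. Push its -y face towards box +y
- marked_handle (a joint): Angle of the handle with the disc, rad: 0 = open, the lever points along box -x (towards the robot); it turns clockwise seen from above, its end swinging towards box +y, to the stop at 1.571 = fully shut, the lever along box +y. Starts at 0 to 0.3. Stiff: turning it takes about 4 N at the disc and it stays where it is left
- marked_end (a point): Centre of the round disc (26 mm diameter) on the marked steel lever, 41 mm from the pivot, 51 mm above the bench. Lever 12 mm wide, reaching 55 mm from the pivot; lever 44 to 58, disc 44 to 60 mm above the bench. Beneath: pipe along box x, top 26 mm above the bench; at the pivot a brass valve body, top 32 mm
- marked_pivot (a point): Point on the vertical axis of the marked handle, 51 mm above the bench, at box x +30 mm and at box y -170 mm or -85 mm: the two valves change places between starts
- plain_handle (a joint): Angle of the other valve's handle, same meaning; starts at 0 to 0.2 and must stay so
- plain_end (a point): Point on the plain handle 41 mm from its pivot, 51 mm above the bench: the same steel lever, 12 mm wide and 55 mm long, without a disc
- plain_pivot (a point): Point on the vertical axis of the plain handle, 51 mm above the bench, at the other of the two places
- can: Loose closed can, 54 mm diameter, 110 mm high, standing on the bench on the box's far side (box x about +145 mm); origin at the centre of its underside
- offcut: Loose offcut of steel angle, 110 mm long, legs 30 mm, lying on the bench on the box's far side; origin under the middle of its flat leg
- brush: Loose flat hand brush, 200 mm long, 42 mm wide, 20 mm high, lying on the bench along the box on its robot side, about 125 mm from the centre line of the box; origin under its middle, x towards the bristles
Not all that is in view belongs to the job. What is shaped like the part that bears plain_handle but purple is not meant.

How it is judged:
On the way, in this order (a step that is already met when the one before it is completed fails the run):
1. the cover is slid to the far stop (y of cover in the frame of box above 0.1 m and value of joint marked_handle below 0.8 rad), for 0.1 s.
2. the marked handle is pushed shut (value of joint marked_handle above 1.47 rad), for 0.2 s.
At the end, for the whole second after the job is handed in: The cover lies in its guides within 12 mm of the far stop, at rest; the marked handle stands within 0.1 rad of fully shut, at rest; the plain handle is still open (y of cover in the frame of box above 0.1 m and z of cover in the frame of box below 0.076 m and linear speed of cover below 0.02 m/s and value of joint marked_handle above 1.47 rad and velocity of joint marked_handle below 0.1 rad/s and value of joint plain_handle below 0.4 rad); the robot touches nothing.
It fails at once if the cover is lifted more than 12 mm or tipped (z of cover in the frame of box above 0.082 m or angle between cover's own z axis and vertical above 0.2 rad).
It fails at once if the plain handle's end is moved more than 10 mm (distance of plain_end from where it was at the start of the episode above 0.01 m).
It fails at once if the can, the offcut or the brush is moved more than 25 mm (distance of any of can, offcut, brush from where it was at the start of the episode above 0.025 m).
It also fails if it takes over 51 s, if anything falls off the work surface, if the arm or the gripper's body presses on something with over 40 N, if the wrist force passes 120 N, or if a joint passes its speed limit or range.

## Robot

A 7-joint arm with a two-finger parallel gripper is mounted at the origin on the work surface. World frame = base frame: x ahead of the robot, y to its left, z up, the work surface at z = 0. Lengths are in m, angles in rad, forces in N, time in s.
With the tool pointing down it reaches from about 0.4 to 0.875 m from the base axis. Payload 19.3 kg.
Tool frame: the origin (TCP) lies at the very end of the fingers, on their centre line; the grasp point (between the pads) lies 19 mm behind it; z points along the fingers, y is the direction in which the jaws open and shut (so a half turn about z gives the same grasp; the last joint's range is limited). The gripper opens to 85 mm and grips with 20 to 120 N. Pads are 22 mm wide; open, the fingers measure 114 mm over their backs; the gripper's body (76 mm by 85 mm) begins 54 mm behind the grasp point. The pads swing forward as they close: fully open they stand 13 mm farther back than shut.
Start: joints at [1.165, 0.521, -0.036, 1.599, 0.021, 1.021, -0.113], TCP at [0.206, -0.59, 0.231] pointing down, gripper open.
Joint ranges: [-2.91, 2.91], [-0.3, 2.13], [-1.5, 1.42], [0.17, 2.43], [-1.26, 4.41], [0.16, 1.93], [-2.52, 2.52]. Speed limits (rad/s): [1.89, 1.89, 2.39, 2.39, 3.01, 3.01, 3.01].

## Interface

Orientations are given as [roll, pitch, yaw] about the fixed x, y, z axes, in that order (R = Rz(yaw) Ry(pitch) Rx(roll)).
In Python, from workcell import telemetry, imaging, ticket gives the robot as it stands.
- The arm moves only by the tool carry_out, never from a script. Its argument "series" is a list of rows, each a list of 7 numbers: the shift along the tool's x, y, z in m, then the turn, a rotation vector about the tool's x, y, z in rad, then the closure in counts, from 0 (fully open) to 255 (shut). In form: [[tx, ty, tz, ax, ay, az, jaw], ...]. A call has 1 to 10 rows; each row is the pose to reach, as a shift and turn from the pose commanded when the call began, along the tool's axes at that moment; what a row does not reach only later rows make up. A row lasts 1/8 s, in which the tool goes at most 62.5 mm and 10.7 degrees, less where a joint would pass 70% of its speed; a pose out of reach is approached as far as the arm can. A call with a gripper value outside its range is refused whole. The fingers move at their own pace and stop on an object; "force" is the grip in N (left out, the last holds). Time passes only in rows, so rows that repeat a pose let the fingers close. It gives the time, the measured TCP pose, the force and the opening at its end, in the units of the state.
- telemetry.observe(): the state, without advancing time (a new reading comes with each control period).
- imaging.grab_frame(name): name is "scene" or "top" or "wrist"; returns (picture, depth): 420x560x3 uint8, blue, green, red; 420x560 float32, m along the optical axis (not along the pixel's ray), 0 where there is no reading.
- imaging.camera_info(name): a dict with "mtx" (3x3 intrinsics, pixels), "extrinsics" (4x4, takes a point from camera to world coordinates); the wrist camera has in their place "hand_eye" (4x4, takes a point from camera to tool coordinates, whose origin is the TCP and whose axes are the flange's). Camera axes: x right, y down, z forward; pixel columns grow to the right and rows downward; lengths in m; the calibration is good to about 2 mm. A picture is of the moment at which its call begins: read the wrist's pose just before it. camera_info takes no time and is no camera call.
- ticket.job_done(): hands the job in, once; it reports no verdict.
The state is a dict: "clock": time; "qpos": joint angles; "qd": joint speeds; "joint_efforts": joint torques, N m; "position": TCP position; "tool_rot": TCP orientation; "force": force on the tool from outside, world axes, zero at the start; "moment": the same for the moment, N m; "grip_width": finger opening in m.
Only numpy, scipy, OpenCV 4.12 (cv2) and the standard library are available. Lean on these libraries where they do the work, as an engineer would, in place of code of your own. Each camera call takes 0.05 s, during which the arm holds its last target.

## Working session

There is one attempt and no reset: what is moved stays moved. The work goes in short steps, Python scripts to look and compute and a tool call to move; the robot and the scene stay as the last step left them, time stands still between calls to the robot, and variables do not carry over. Pictures are saved under pics/ and viewed, and the job is handed in when it is done.

Besides the shell and the picture viewer there is one more tool, called as name(argument=value, ...), one argument or row to a line, values as JSON. carry_out: Moves the arm, as the interface text tells. Its arguments: {"type":"object","properties":{"series":{"type":"array"},"force":{"type":"number"}},"required":["series"]}

```bash
ls; mkdir -p pics; python3 - <<'E'
from workcell import telemetry, imaging
import cv2,numpy as np
s=telemetry.observe()
for k,v in s.items(): print(k,np.round(v,4))
for n in ["scene","top"]:
    p,d=imaging.grab_frame(n); cv2.imwrite(f"pics/{n}0.png",p); np.save(f"pics/{n}0.npy",d)
    i=imaging.camera_info(n); print(n,{k:np.round(v,3).tolist() for k,v in i.items() if not isinstance(v,str)})
print(imaging.camera_info("wrist"))
E
```

```text
pics
clock 0.0
qpos [ 1.1648  0.522  -0.0363  1.6     0.0212  1.0211 -0.1128]
qd [-0.0001  0.0005 -0.0029 -0.     -0.0006 -0.0005  0.0016]
joint_efforts [ 3.30000e-03 -9.27079e+01  1.98180e+00 -3.69911e+01  1.78000e-02
  8.40000e-03  0.00000e+00]
position [ 0.2058 -0.5898  0.2308]
tool_rot [-3.1405e+00  1.0000e-04  3.3580e-01]
force [-0.1827  0.5635  0.4   ]
moment [-0.1221 -0.0088  0.0053]
grip_width 0.0852
scene {'mtx': [[461.655, 0.0, 280.711], [0.0, 461.655, 206.807], [0.0, 0.0, 1.0]], 'extrinsics': [[0.07, 0.545, -0.835, 1.431], [0.997, -0.024, 0.068, -0.033], [0.017, -0.838, -0.545, 0.673], [0.0, 0.0, 0.0, 1.0]]}
top {'mtx': [[498.964, 0.0, 278.339], [0.0, 498.964, 212.233], [0.0, 0.0, 1.0]], 'extrinsics': [[-0.028, -0.979, 0.202, 0.277], [-1.0, 0.027, -0.006, 0.069], [0.001, -0.202, -0.979, 1.359], [0.0, 0.0, 0.0, 1.0]]}
{'mtx': array([[355.84891107,   0.        , 278.36977852],
       [  0.        , 355.84891107, 214.26189057],
       [  0.        ,   0.        ,   1.        ]]), 'hand_eye': array([[-1.65142472e-04, -9.61052771e-01, -2.76364875e-01,
         7.03253397e-02],
       [ 9.99999696e-01, -3.69375874e-04,  6.86944337e-04,
        -1.72617327e-03],
       [-7.62272275e-04, -2.76364677e-01,  9.61052540e-01,
        -1.41950686e-01],
       [ 0.00000000e+00,  0.00000000e+00,  0.00000000e+00,
         1.00000000e+00]])}
```

View pics/scene0.png

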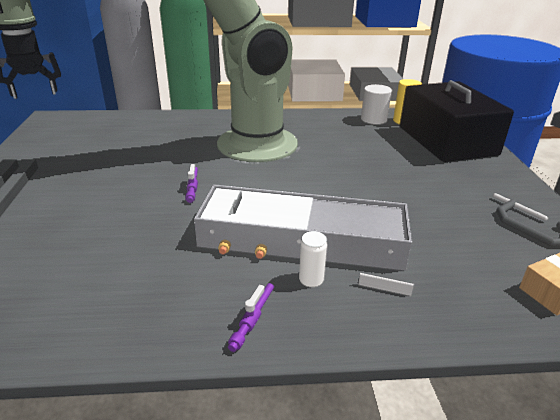

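View pics/top0.png

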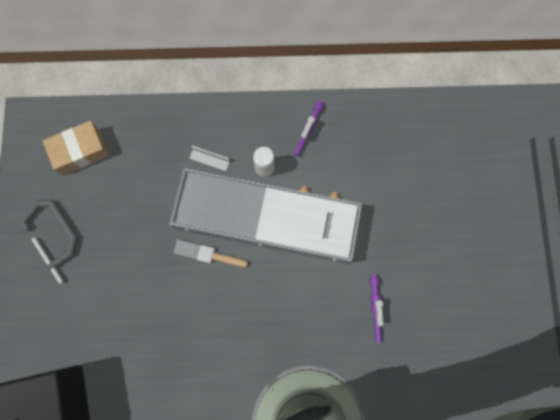

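The scene view shows the grey box from (200,190) to (410,265), with the bright cover on its left (-y) half and the lip at (237,203). The can is at (313,258), the offcut at (386,284), and the purple decoy valves at (192,185) and (250,318). In the top view the box runs from (178,200) to (358,230), with the lip at (328,225), the brush at (210,253), and purple decoys at (310,128) and (377,308). Next I'll measure the box.

```bash
cat > h.py <<'E'
import numpy as np,cv2
from scipy.spatial.transform import Rotation as R
from workcell import telemetry, imaging
def world(n,d,T=None):
    i=imaging.camera_info(n); K=i["mtx"]; T=i["extrinsics"] if T is None else T
    v,u=np.mgrid[:d.shape[0],:d.shape[1]]
    P=np.stack([(u-K[0,2])/K[0,0]*d,(v-K[1,2])/K[1,1]*d,d],-1)
    W=P@np.array(T)[:3,:3].T+np.array(T)[:3,3]; W[d<=0]=np.nan; return W
def toolT(s):
    T=np.eye(4);T[:3,:3]=R.from_euler('xyz',s["tool_rot"]).as_matrix();T[:3,3]=s["position"];return T
def proj(n,W,T=None):
    i=imaging.camera_info(n); T=np.array(i["extrinsics"] if T is None else T)
    c=np.linalg.inv(T)@np.append(W,1); p=i["mtx"]@c[:3]; return p[:2]/p[2]
E
python3 - <<'E'
from h import *
for n,roi in [("top",(165,365,160,268)),("scene",(185,420,180,275))]:
    W=world(n,np.load(f"pics/{n}0.npy")); x0,x1,y0,y1=roi
    S=W[y0:y1,x0:x1].reshape(-1,3); 
    print(n,"bench z",np.nanmedian(W[300:330,420:460,2]) if n=="scene" else np.nanmedian(W[290:330,150:250,2]))
    S=S[(S[:,2]>0.06)&(S[:,2]<0.088)&(S[:,0]<0.75)]
    h,e=np.histogram(S[:,2],bins=14,range=(0.06,0.088)); print(h,np.round(e,3))
    lab=cv2.minAreaRect(S[:,:2].astype(np.float32)); print(lab)
    for zlo in (0.077,):
        Q=S[S[:,2]>zlo]; print(len(Q),cv2.minAreaRect(Q[:,:2].astype(np.float32)))
    Q=W[y0:y1,x0:x1].reshape(-1,3);Q=Q[(Q[:,2]>.088)&(Q[:,2]<.1)]; print("lip",len(Q),np.median(Q,0),Q.min(0) if len(Q) else 0,Q.max(0))
E
```

```text
top bench z 0.00014264814184317132
[  49  139  486 1089 1689 1862 1886 1538  981  563  345  153   37   13] [0.06  0.062 0.064 0.066 0.068 0.07  0.072 0.074 0.076 0.078 0.08  0.082
 0.084 0.086 0.088]
((0.5681503415107727, 0.08612321317195892), (0.48327839374542236, 0.21958573162555695), 76.82267761230469)
1528 ((0.5681707859039307, 0.08622139692306519), (0.4819810390472412, 0.2191217839717865), 76.87623596191406)
lip 99 [ 0.52688513 -0.05456433  0.09436627] [ 0.46719924 -0.14853299  0.08803159] [0.67884276 0.33666878 0.09996721]
scene bench z -1.8612390386141264e-05
[ 162  145  172  694 2075  898 1575 1914  496  595  441   47   27   29] [0.06  0.062 0.064 0.066 0.068 0.07  0.072 0.074 0.076 0.078 0.08  0.082
 0.084 0.086 0.088]
((0.5839268565177917, 0.08188764750957489), (0.48239463567733765, 0.25362852215766907), 76.94096374511719)
1331 ((0.5839268565177917, 0.08188764750957489), (0.48239463567733765, 0.25362852215766907), 76.94096374511719)
lip 193 [0.70444483 0.0827657  0.09391106] [ 0.46971327 -0.07008051  0.08805745] [0.71592305 0.12256803 0.09993747]
```

```bash
cat >> h.py <<'E'
def fitbox(n,d,roi,can):
    W=world(n,d); m=np.zeros(d.shape,np.uint8); x0,x1,y0,y1=roi
    m[y0:y1,x0:x1]=((W[y0:y1,x0:x1,2]>.062)&(W[y0:y1,x0:x1,2]<.09))
    x0,x1,y0,y1=can; m[y0:y1,x0:x1]=0
    m=cv2.morphologyEx(m,cv2.MORPH_OPEN,np.ones((2,2),np.uint8))
    k,l,st,_=cv2.connectedComponentsWithStats(m); j=1+np.argmax(st[1:,4])
    return W,(l==j)
E
python3 - <<'E'
from h import *
from scipy.optimize import minimize
for n,roi,can in [("top",(165,370,160,268),(248,282,140,183)),("scene",(185,420,180,275),(296,332,228,290))]:
    W,m=fitbox(n,np.load(f"pics/{n}0.npy"),roi,can); S=W[m]; r=cv2.minAreaRect(S[:,:2].astype(np.float32)); print(n,len(S),r)
    # robust fit: percentile edges over yaw
    def ext(a):
        c,s=np.cos(a),np.sin(a); q=S[:,:2]@np.array([[c,-s],[s,c]])
        return q,np.percentile(q,[.4,99.6],axis=0)
    best=min(np.arange(-.35,0,.005),key=lambda a:np.ptp(ext(a)[1],axis=0)[0]); q,e=ext(best)
    c,s=np.cos(best),np.sin(best); ctr=np.array([[c,-s],[s,c]])@e.mean(0)
    print("yaw",best,"size",np.ptp(e,axis=0),"ctr",ctr)
E
```

```text
top 10711 ((nan, nan), (nan, 0.0), nan)
yaw -0.35 size [nan nan] ctr [nan nan]
scene 8597 ((0.5927020907402039, 0.1523827314376831), (0.2366051822900772, 0.5762161016464233), 16.043556213378906)
yaw -0.35 size [nan nan] ctr [nan nan]
```

```bash
sed -i 's/np.ones((2,2)/np.ones((3,3)/; s/(l==j)$/(l==j)\&np.isfinite(W[...,2])/' h.py
python3 - <<'E'
from h import *
for n,roi,can in [("top",(165,370,160,268),(248,282,140,183)),("scene",(185,420,180,275),(296,332,228,290))]:
    W,m=fitbox(n,np.load(f"pics/{n}0.npy"),roi,can); S=W[m]; r=cv2.minAreaRect(S[:,:2].astype(np.float32)); print(n,len(S),r)
    def ext(a):
        c,s=np.cos(a),np.sin(a); q=S[:,:2]@np.array([[c,-s],[s,c]])
        return q,np.percentile(q,[.4,99.6],axis=0)
    best=min(np.arange(-.35,0,.005),key=lambda a:np.ptp(ext(a)[1],axis=0)[0]); q,e=ext(best)
    c,s=np.cos(best),np.sin(best); ctr=np.array([[c,-s],[s,c]])@e.mean(0)
    print("yaw",best,"size",np.ptp(e,axis=0),"ctr",ctr)
    p=cv2.imread(f"pics/{n}0.png")
    yy=W[...,2]; L=m&(yy>.087)
    print("lip",L.sum(),np.median(W[L],0))
    for a in (0.08,):
        for cx in (-.078,.078):
            for cy in (-.241,.241):
                w=ctr+np.array([[c,-s],[s,c]])@[cx,cy]; u=proj(n,np.append(w,a)); cv2.circle(p,tuple(int(round(t)) for t in u),2,(0,0,255),-1)
    x0,x1,y0,y1=roi; cv2.imwrite(f"pics/{n}1.png",cv2.resize(p[y0-15:y1+15,x0-15:x1+15],None,fx=3,fy=3))
E
```

```text
top 10698 ((0.5377525687217712, 0.093237966299057), (0.48327910900115967, 0.15714775025844574), 76.81639862060547)
yaw -0.22999999999999987 size [0.1552812  0.47773987] ctr [0.53733315 0.0932249 ]
lip 5 [ 0.50306739 -0.05795305  0.08839977]
scene 8578 ((0.5394072532653809, 0.09222500026226044), (0.4823949337005615, 0.16227000951766968), 76.93238830566406)
yaw -0.22999999999999987 size [0.1577138  0.47737595] ctr [0.54025921 0.09269407]
lip 12 [ 0.51493379 -0.06104885  0.08860893]
```

```bash
python3 -c "
import cv2
a=cv2.imread('pics/top1.png');b=cv2.imread('pics/scene1.png')
import numpy as np
w=max(a.shape[1],b.shape[1]);f=lambda i:cv2.copyMakeBorder(i,0,0,0,w-i.shape[1],0)
c=np.vstack([f(a),f(b)]);s=min(800/c.shape[1],600/c.shape[0]);cv2.imwrite('pics/both1.png',cv2.resize(c,None,fx=s,fy=s));"
```

```text
(no output)
```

View pics/both1.png

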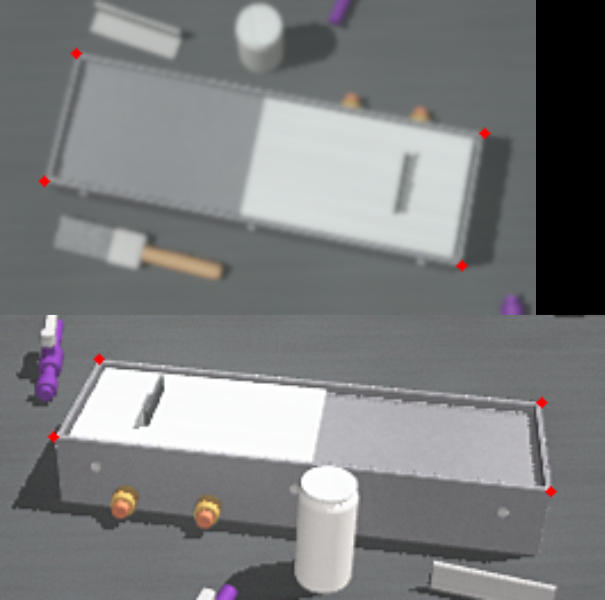

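The fitted box corners land on the rims in both views: centre (0.538, 0.093), yaw -0.23, size 156x482. The real box is the grey one, since the purple valves lie outside it. Next I'll move over the -y end with the gripper shut and look with the wrist camera.

carry_out(
  series=[
    [0.03,-0.025,0,0,0,-0.08,255],
    [0.085,-0.07,0,0,0,-0.2,255],
    [0.14,-0.12,0,0,0,-0.34,255],
    [0.195,-0.166,0,0,0,-0.48,255],
    [0.25,-0.212,0,0,0,-0.62,255],
    [0.305,-0.26,0,0,0,-0.75,255],
    [0.36,-0.306,0.01,0,0,-0.88,255],
    [0.405,-0.344,0.02,0,0,-0.97,255],
    [0.431,-0.366,0.03,0,0,-1.005,255],
    [0.431,-0.366,0.03,0,0,-1.005,255],
  ],
  force=60,
)

```text
clock: 1.35
position: [0.4932, -0.0993, 0.2007]
tool_rot: [-3.141, -0.001, 1.345]
force: [0.1, -0.1, -0.3]
grip_width: -0.0001
```

```bash
cat >> h.py <<'E'
C=np.array([.538,.093]);YAW=-.23
B=np.array([[np.cos(YAW),-np.sin(YAW)],[np.sin(YAW),np.cos(YAW)]])
def box(W): W=np.asarray(W); return np.concatenate([(W[...,:2]-C)@B,W[...,2:]],-1)
def wrist(name):
    s=telemetry.observe(); p,d=imaging.grab_frame("wrist"); T=toolT(s)@imaging.camera_info("wrist")["hand_eye"]
    cv2.imwrite(f"pics/{name}.png",p); return s,p,d,world("wrist",d,T),T
def st():
    s=telemetry.observe(); print("t",round(s["clock"],2),"pos",np.round(s["position"],4),"rpy",np.round(s["tool_rot"],3),"box",np.round(box(s["position"]),4),"F",np.round(s["force"],1),"w",round(s["grip_width"],4),"q",np.round(s["qpos"],2))
    return s
E
python3 - <<'E'
from h import *
st(); s,p,d,W,T=wrist("w1"); b=box(W)
m=(b[...,2]>.086)&(b[...,2]<.1)&(abs(b[...,0])<.06)&(b[...,1]<-.1)&(b[...,1]>-.19)
v,u=np.nonzero(m); print(m.sum(),np.median(u),np.median(v),np.round(np.percentile(b[m],[3,50,97],axis=0),4))
E
```

```text
t 1.35 pos [ 0.4932 -0.0993  0.2007] rpy [-3.141e+00 -1.000e-03  1.345e+00] box [ 2.000e-04 -1.974e-01  2.007e-01] F [ 0.1 -0.1 -0.3] w -0.0001 q [ 0.42  0.4  -0.44  1.93  0.22  0.86 -0.35]
792 279.0 157.0 [[-0.0325 -0.1581  0.0879]
 [-0.0002 -0.1558  0.0932]
 [ 0.0326 -0.1537  0.0946]]
```

View pics/w1.png

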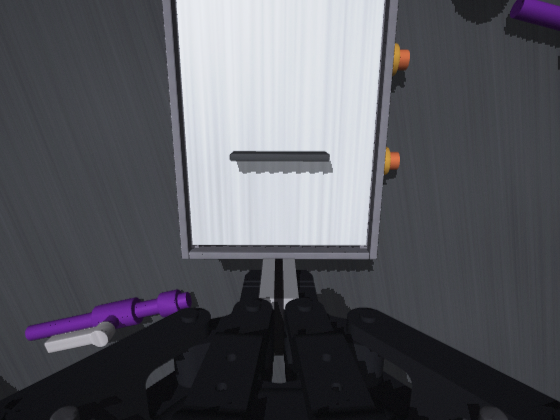

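The wrist view shows the lip at pixel (279,157), with its top at 0.094 m and width 65–70 mm. It sits at box x 0, y -0.156, which fits the description. The shut fingers are at the bottom centre. I'll descend behind the lip.

carry_out(
  series=[
    [0,0,0.03,0,0,0,255],
    [0,0,0.07,0,0,0,255],
    [0,0,0.1,0,0,0,255],
    [0,0,0.115,0,0,0,255],
    [0,0,0.12,0,0,0,255],
    [0,0,0.12,0,0,0,255],
  ],
)

```text
clock: 2.15
position: [0.4926, -0.1026, 0.0818]
tool_rot: [3.141, 0.0, 1.341]
force: [-0.5, -0.1, -0.8]
grip_width: 0.0001
```

```bash
python3 - <<'E'
from h import *
st(); wrist("w2")
E
```

```text
t 2.15 pos [ 0.4926 -0.1026  0.0818] rpy [3.141 0.    1.341] box [ 0.0004 -0.2008  0.0818] F [-0.5 -0.1 -0.8] w 0.0001 q [ 0.36  0.58 -0.36  2.02  0.35  0.6  -0.47]
```

View pics/w2.png

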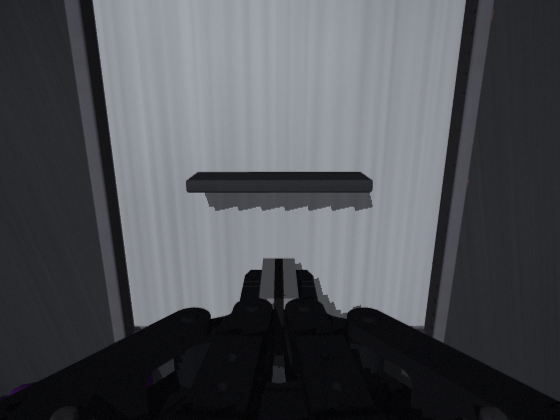

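The fingers are behind the lip (lip at (280,183), tips at (280,265)) and clear of the plate. I'll push now.

carry_out(
  series=[
    [0.012,0,0,0,0,0,255],
    [0.024,0,0,0,0,0,255],
    [0.032,0,0,0,0,0,255],
    [0.042,0,0,0,0,0,255],
    [0.056,0,0,0,0,0,255],
    [0.072,0,0,0,0,0,255],
    [0.09,0,0,0,0,0,255],
    [0.108,0,0,0,0,0,255],
    [0.122,0,0,0,0,0,255],
    [0.13,0,0,0,0,0,255],
  ],
)

```text
clock: 3.45
position: [0.5219, 0.0245, 0.0814]
tool_rot: [-3.141, 0.001, 1.341]
force: [-1.8, -5.4, 4.6]
grip_width: -0.0
```

```bash
cat >> h.py <<'E'
def lip(W,lo=-.2,hi=.1):
    b=box(W); m=(b[...,2]>.088)&(b[...,2]<.098)&(abs(b[...,0])<.06)&(abs(b[...,0])>.018)&(b[...,1]<hi)&(b[...,1]>lo)
    print("lip",m.sum(),np.round(np.percentile(b[m],[3,50,97],axis=0),4))
E
python3 - <<'E'
from h import *
s=st(); q=wrist("w3"); y=box(s["position"])[1]; lip(q[3],y+.005,y+.04)
E
```

```text
t 3.45 pos [0.5219 0.0245 0.0814] rpy [-3.141e+00  1.000e-03  1.341e+00] box [-0.     -0.0704  0.0814] F [-1.8 -5.4  4.6] w -0.0 q [ 0.1   0.6  -0.35  1.97  0.34  0.63 -0.7 ]
lip 1325 [[-0.0338 -0.0574  0.0884]
 [-0.0182 -0.0542  0.0931]
 [ 0.0335 -0.0524  0.0944]]
```

View pics/w3.png

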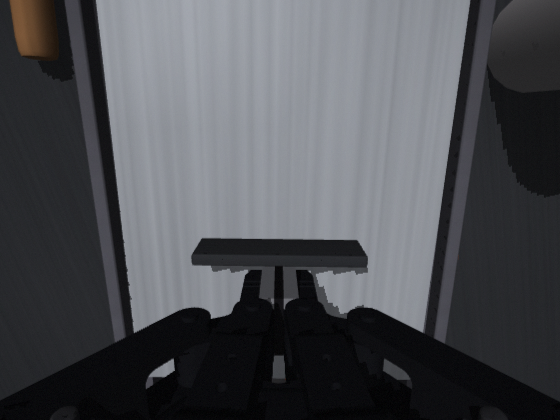

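The lip is following at (280,252), square and flat, with a push force of about 5.5 N. 116 mm remain.

carry_out(
  series=[
    [0.008,0,0,0,0,0,255],
    [0.022,0,0,0,0,0,255],
    [0.038,0,0,0,0,0,255],
    [0.054,0,0,0,0,0,255],
    [0.07,0,0,0,0,0,255],
    [0.084,0,0,0,0,0,255],
    [0.096,0,0,0,0,0,255],
    [0.105,0,0,0,0,0,255],
    [0.111,0,0,0,0,0,255],
    [0.114,0,0,0,0,0,255],
  ],
)

```text
clock: 4.75
position: [0.5478, 0.1349, 0.0813]
tool_rot: [-3.141, 0.0, 1.341]
force: [-2.1, -6.1, 4.4]
grip_width: -0.0002
```

```bash
python3 - <<'E'
from h import *
s=st(); q=wrist("w4"); y=box(s["position"])[1]; lip(q[3],y+.005,y+.04)
E
```

```text
t 4.75 pos [0.5478 0.1349 0.0813] rpy [-3.141  0.     1.341] box [0.     0.0431 0.0813] F [-2.1 -6.1  4.4] w -0.0002 q [-0.1   0.65 -0.35  1.86  0.33  0.69 -0.87]
lip 1331 [[-0.0338  0.056   0.0885]
 [-0.0183  0.0593  0.0931]
 [ 0.0335  0.061   0.0944]]
```

Lip at 0.059. I'll push a few more mm to the stop and watch the force.

carry_out(
  series=[
    [0.001,0,0,0,0,0,255],
    [0.002,0,0,0,0,0,255],
    [0.003,0,0,0,0,0,255],
    [0.004,0,0,0,0,0,255],
    [0.004,0,0,0,0,0,255],
  ],
)

```text
clock: 5.42
position: [0.5487, 0.1386, 0.0812]
tool_rot: [-3.141, 0.0, 1.34]
force: [-1.6, -4.0, 2.0]
grip_width: -0.0
```

```bash
python3 - <<'E'
from h import *
s=st(); q=wrist("w5"); y=box(s["position"])[1]; lip(q[3],y+.005,y+.04)
E
```

```text
t 5.42 pos [0.5487 0.1386 0.0812] rpy [-3.141  0.     1.34 ] box [0.0001 0.0469 0.0812] F [-1.6 -4.   2. ] w -0.0 q [-0.11  0.65 -0.35  1.86  0.33  0.69 -0.87]
lip 1328 [[-0.0337  0.0598  0.0886]
 [-0.0181  0.0631  0.0931]
 [ 0.0334  0.0648  0.0944]]
```

carry_out(
  series=[
    [0.001,0,0,0,0,0,255],
    [0.002,0,0,0,0,0,255],
    [0.003,0,0,0,0,0,255],
    [0.003,0,0,0,0,0,255],
  ],
)

```text
clock: 5.98
position: [0.5493, 0.1411, 0.0812]
tool_rot: [-3.141, 0.001, 1.34]
force: [-3.2, -8.6, 5.1]
grip_width: -0.0003
```

```bash
python3 - <<'E'
from h import *
s=st(); q=wrist("w6"); y=box(s["position"])[1]; lip(q[3],y+.005,y+.04)
E
```

```text
t 5.97 pos [0.5493 0.1411 0.0812] rpy [-3.141e+00  1.000e-03  1.340e+00] box [0.0001 0.0494 0.0812] F [-3.2 -8.6  5.1] w -0.0003 q [-0.11  0.65 -0.34  1.86  0.33  0.69 -0.88]
lip 1311 [[-0.0338  0.0623  0.0886]
 [-0.0182  0.0655  0.0931]
 [ 0.0335  0.0672  0.0944]]
```

Force is rising to 9 N and the lip is at or past its expected end position, so the cover is at the stop. I'll back off, rise, and look into the compartment.

carry_out(
  series=[
    [-0.008,0,0,0,0,0,255],
    [-0.02,0,0,0,0,0,255],
    [-0.03,0,-0.03,0,0,0,255],
    [-0.05,0,-0.07,0,0,0,255],
    [-0.09,0,-0.11,0,0,0,255],
    [-0.13,0,-0.12,0,0,0,255],
    [-0.18,0,-0.12,0,0,0,255],
    [-0.22,0,-0.12,0,0,0,255],
    [-0.24,0,-0.12,0,0,0,255],
    [-0.24,0,-0.12,0,0,0,255],
  ],
)

```text
clock: 7.28
position: [0.4942, -0.0936, 0.2013]
tool_rot: [3.141, 0.0, 1.338]
force: [-0.1, 1.1, 0.4]
grip_width: 0.0002
```

```bash
python3 - <<'E'
from h import *
s=st(); q=wrist("w7"); np.save("pics/w7.npy",q[3]); p,d=imaging.grab_frame("top"); cv2.imwrite("pics/top7.png",p)
lip(world("top",d),.02,.1); p,d=imaging.grab_frame("scene");lip(world("scene",d),.02,.1)
b=box(q[3]); 
m=(b[...,1]>-.06)&(b[...,1]<.03)&(abs(b[...,0])<.05)&(b[...,2]>.07)&(b[...,2]<.08); print("cover -y edge",np.percentile(b[m][:,1],1))
E
```

```text
t 7.28 pos [ 0.4942 -0.0936  0.2013] rpy [3.141 0.    1.338] box [-1.000e-04 -1.916e-01  2.013e-01] F [-0.1  1.1  0.4] w 0.0002 q [ 0.37  0.39 -0.39  1.93  0.19  0.86 -0.35]
lip 26 [[-0.0339  0.059   0.089 ]
 [-0.0209  0.0616  0.0923]
 [ 0.0326  0.0643  0.0963]]
lip 25 [[-0.0332  0.0592  0.0901]
 [ 0.0248  0.062   0.0935]
 [ 0.0354  0.0643  0.0952]]Traceback (most recent call last):
  File "<stdin>", line 5, in <module>
    return _quantile_unchecked(
        a, q, axis, out, overwrite_input, method, keepdims, weights)
    return _ureduce(a,
                    func=_quantile_ureduce_func,
    ...<5 lines>...
                    overwrite_input=overwrite_input,
                    method=method)
    r = func(a, **kwargs)
    result = _quantile(arr,
                       quantiles=q,
    ...<2 lines>...
                       out=out,
                       weights=wgt)
    slices_having_nans = np.isnan(arr[-1, ...])
                                  ~~~^^^^^^^^^
IndexError: index -1 is out of bounds for axis 0 with size 0
```

View pics/w7.png

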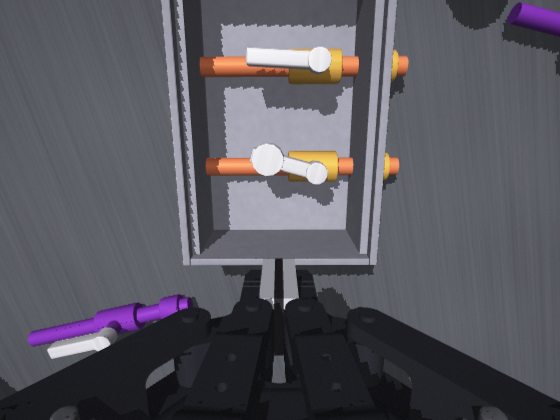

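The compartment is open. The disc handle is the near valve (y -170), with its disc at (267,160) and pivot at (317,173). The plain lever is on the far valve, end (250,57), pivot (319,60). The fixed cameras put the lip at +0.062, so the cover is at the stop. Now I'll measure the handles.

```bash
python3 - <<'E'
from h import *
b=box(np.load("pics/w7.npy")); p=cv2.imread("pics/w7.png")
for nm,u,v,r in [("disc",267,160,8),("piv",317,173,5),("pend",255,57,3),("ppiv",319,60,5)]:
    q=b[v-r:v+r+1,u-r:u+r+1].reshape(-1,3); print(nm,np.round(np.nanmedian(q,0),4))
m=(b[...,2]>.042)&(b[...,2]<.064)&(abs(b[...,0])<.064)&(b[...,1]>-.23)&(b[...,1]<-.05)
m&=(p.min(2)>170)
k,l,s,c=cv2.connectedComponentsWithStats(m.astype(np.uint8))
for j in range(1,k):
    if s[j,4]>200: print(s[j],np.round(np.percentile(b[l==j],[1,50,99],axis=0),4).tolist())
cv2.imwrite("pics/c7.png",cv2.resize(p[30:270,180:390],None,fx=2.5,fy=2.5))
E
```

```text
disc [-0.0097 -0.1569  0.0594]
piv [ 0.0303 -0.1673  0.0596]
pend [-0.0177 -0.081   0.0572]
ppiv [ 0.0296 -0.0835  0.0595]
[ 246   47   86   25 1406] [[-0.0238, -0.0897, 0.0554], [0.0096, -0.0811, 0.0576], [0.0369, -0.0747, 0.0607]]
[ 250  143   78   41 1541] [[-0.0217, -0.1746, 0.0551], [-0.0002, -0.1609, 0.0591], [0.0367, -0.145, 0.061]]
```

View pics/c7.png

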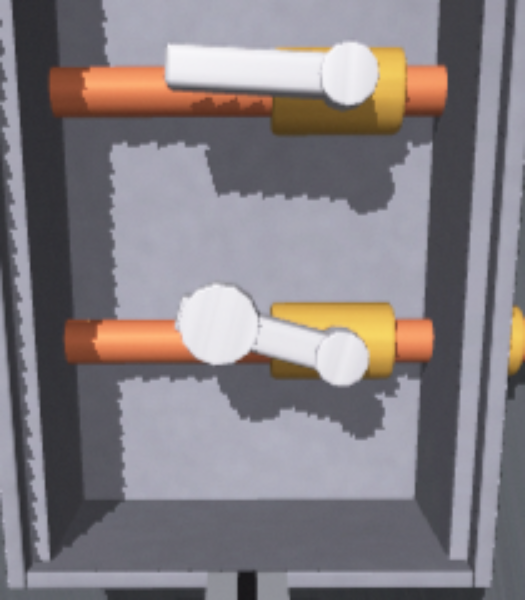

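```bash
cat > traj.py <<'E'
from h import *
P=np.array([.030,-.1675])
def pose(th,off,z=.043,r=.041):
    l=np.array([-np.cos(th),np.sin(th)]);t=np.array([np.sin(th),np.cos(th)])
    xy=B@(P+r*l-off*t)+C; T=np.eye(4); T[:3,:3]=R.from_euler('xyz',[np.pi,0,YAW+np.pi/2-th]).as_matrix(); T[:2,3]=xy;T[2,3]=z; return T
def rel(T0,T):
    D=np.linalg.inv(T0)@T; return np.round(np.r_[D[:3,3],R.from_matrix(D[:3,:3]).as_rotvec()],4)
E
python3 - <<'E'
from traj import *
s=telemetry.observe(); p,d=imaging.grab_frame("wrist"); H=imaging.camera_info("wrist")["hand_eye"]
W=world("wrist",d,H); m=np.isfinite(W[...,2])&(W[...,2]<.02)&(W[...,2]>-.12)
for z0 in np.arange(-.11,.01,.01):
    k=m&(W[...,2]>=z0)&(W[...,2]<z0+.01); q=W[k]
    if len(q)>20: print(round(z0,3),len(q),"x",np.round([q[:,0].min(),q[:,0].max()],3),"y",np.round([q[:,1].min(),q[:,1].max()],3))
print("start pose rel", rel(toolT(s),pose(.256,.036,z=.043)), s["position"])
E
```

```text
-0.1 1079 x [0.018 0.022] y [-0.019  0.018]
-0.09 10302 x [0.007 0.02 ] y [-0.059  0.058]
-0.08 13482 x [-0.003  0.02 ] y [-0.059  0.057]
-0.07 7544 x [-0.007  0.02 ] y [-0.051  0.05 ]
-0.06 8314 x [-0.008  0.016] y [-0.042  0.042]
-0.05 3035 x [-0.011  0.016] y [-0.034  0.034]
-0.04 1141 x [-0.01   0.014] y [-0.014  0.016]
-0.03 909 x [0.007 0.013] y [-0.014  0.013]
-0.02 752 x [0.007 0.014] y [-0.014  0.013]
-0.01 315 x [0.008 0.013] y [-0.013  0.013]
start pose rel [-3.000e-03 -1.880e-02  1.583e-01  1.000e-04 -5.000e-04  2.569e-01] [ 0.49489295 -0.09104468  0.2013517 ]
```

The clearances work out: the shut fingers stay within ±16 mm up to 40 mm above the tip, and ±34 mm at rim height. I'll go down behind the disc.

carry_out(
  series=[
    [-0.002,-0.009,0.01,0,0,0.12,255],
    [-0.003,-0.019,0.03,0,0,0.257,255],
    [-0.003,-0.019,0.06,0,0,0.257,255],
    [-0.003,-0.019,0.09,0,0,0.257,255],
    [-0.003,-0.019,0.105,0,0,0.257,255],
    [-0.003,-0.019,0.11,0,0,0.257,255],
  ],
)

```text
clock: 8.22
position: [0.4756, -0.0899, 0.0909]
tool_rot: [-3.141, 0.0, 1.085]
force: [0.3, 0.6, -0.0]
grip_width: 0.0002
```

```bash
python3 - <<'E'
from traj import *
s=st(); q=wrist("w8"); print(rel(toolT(s),pose(.256,.036,z=.043)))
E
```

```text
t 8.22 pos [ 0.4756 -0.0899  0.0909] rpy [-3.141  0.     1.085] box [-0.0191 -0.1923  0.0909] F [ 0.3  0.6 -0. ] w 0.0002 q [ 0.28  0.53 -0.28  2.07  0.26  0.58 -0.67]
[ 0.0004  0.0002  0.0479 -0.0008  0.0001 -0.0002]
```

View pics/w8.png

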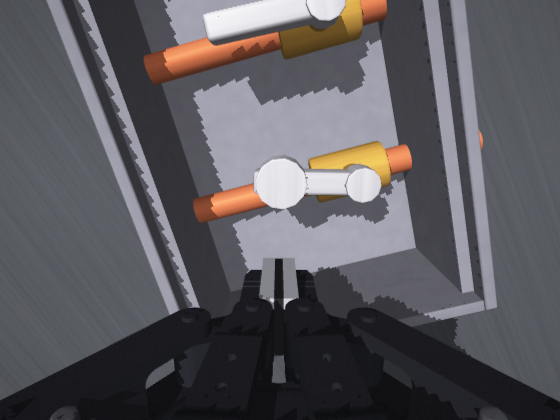

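The disc at (281,183) is straight ahead of the tips (279,262), and the floor behind it is free. I'll descend to 43 mm.

carry_out(
  series=[
    [0,0,0.015,0,0,0,255],
    [0,0,0.03,0,0,0,255],
    [0,0,0.042,0,0,0,255],
    [0,0,0.047,0,0,0,255],
    [0,0,0.047,0,0,0,255],
  ],
)

```text
clock: 8.9
position: [0.4755, -0.0903, 0.044]
tool_rot: [-3.141, 0.0, 1.084]
force: [0.1, -0.1, 0.5]
grip_width: 0.0002
```

```bash
python3 - <<'E'
from traj import *
s=st(); q=wrist("w9"); T0=toolT(s)
for th,off in [(.256,.03),(.256,.025),(.35,.024),(.45,.024),(.55,.024),(.65,.024),(.75,.024),(.85,.024)]: print(th,rel(T0,pose(th,off,z=.043)))
E
```

```text
t 8.9 pos [ 0.4755 -0.0903  0.044 ] rpy [-3.141  0.     1.084] box [-0.0191 -0.1927  0.044 ] F [ 0.1 -0.1  0.5] w 0.0002 q [ 0.25  0.62 -0.24  2.09  0.31  0.47 -0.71]
0.256 [ 0.0068  0.0001  0.001  -0.0006  0.0002 -0.0009]
0.256 [ 0.0118  0.0001  0.001  -0.0006  0.0002 -0.0009]
0.35 [ 0.0168 -0.002   0.001  -0.0006  0.0002  0.0931]
0.45 [ 0.0212 -0.0038  0.001  -0.0006  0.0002  0.1931]
0.55 [ 0.0257 -0.0051  0.001  -0.0006  0.0003  0.2931]
0.65 [ 3.040e-02 -6.000e-03  1.000e-03 -5.000e-04  3.000e-04  3.931e-01]
0.75 [ 3.510e-02 -6.400e-03  1.000e-03 -5.000e-04  3.000e-04  4.931e-01]
0.85 [ 3.990e-02 -6.300e-03  1.000e-03 -5.000e-04  4.000e-04  5.931e-01]
```

View pics/w9.png

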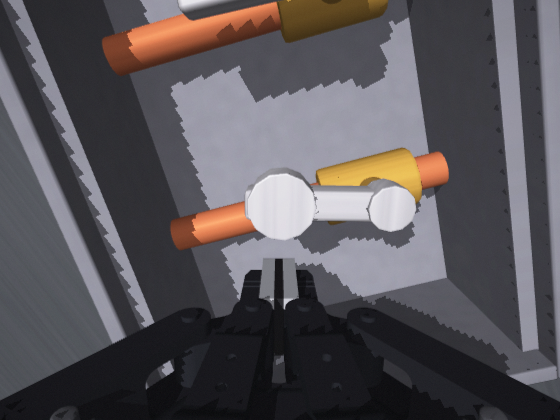

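The tips sit just behind the disc (280,205). I'll push along the arc to about 0.85 rad.

carry_out(
  series=[
    [0.007,0,0,0,0,0,255],
    [0.012,0,0,0,0,0,255],
    [0.017,-0.002,0,0,0,0.093,255],
    [0.021,-0.004,0,0,0,0.193,255],
    [0.026,-0.005,0,0,0,0.293,255],
    [0.03,-0.006,0,0,0,0.393,255],
    [0.035,-0.006,0,0,0,0.493,255],
    [0.04,-0.006,0,0,0,0.593,255],
    [0.04,-0.006,0,0,0,0.593,255],
  ],
)

```text
clock: 10.07
position: [0.4892, -0.0517, 0.0444]
tool_rot: [3.141, -0.0, 0.492]
force: [0.5, -0.5, -0.3]
grip_width: -0.0001
```

```bash
python3 - <<'E'
from traj import *
s=st(); q=wrist("w10"); T0=toolT(s)
for th in [.95,1.05,1.15,1.25,1.35,1.45,1.52,1.571,1.62,1.66]: print(th,rel(T0,pose(th,.024,z=.043)))
E
```

```text
t 10.07 pos [ 0.4892 -0.0517  0.0444] rpy [ 3.141 -0.     0.492] box [-0.0145 -0.152   0.0444] F [ 0.5 -0.5 -0.3] w -0.0001 q [ 0.04  0.62 -0.08  2.07  0.11  0.45 -1.19]
0.95 [ 3.400e-03 -2.200e-03  1.400e-03  2.000e-04 -1.000e-04  1.013e-01]
1.05 [ 7.800e-03 -4.000e-03  1.400e-03  2.000e-04 -2.000e-04  2.013e-01]
1.15 [ 1.240e-02 -5.300e-03  1.400e-03  2.000e-04 -2.000e-04  3.013e-01]
1.25 [ 1.710e-02 -6.100e-03  1.400e-03  2.000e-04 -2.000e-04  4.013e-01]
1.35 [ 2.180e-02 -6.500e-03  1.400e-03  2.000e-04 -2.000e-04  5.013e-01]
1.45 [ 2.660e-02 -6.400e-03  1.400e-03  2.000e-04 -2.000e-04  6.013e-01]
1.52 [ 2.990e-02 -6.000e-03  1.400e-03  2.000e-04 -2.000e-04  6.713e-01]
1.571 [ 3.230e-02 -5.600e-03  1.400e-03  2.000e-04 -2.000e-04  7.223e-01]
1.62 [ 3.450e-02 -5.100e-03  1.400e-03  2.000e-04 -2.000e-04  7.713e-01]
1.66 [ 3.640e-02 -4.600e-03  1.400e-03  2.000e-04 -2.000e-04  8.113e-01]
```

View pics/w10.png

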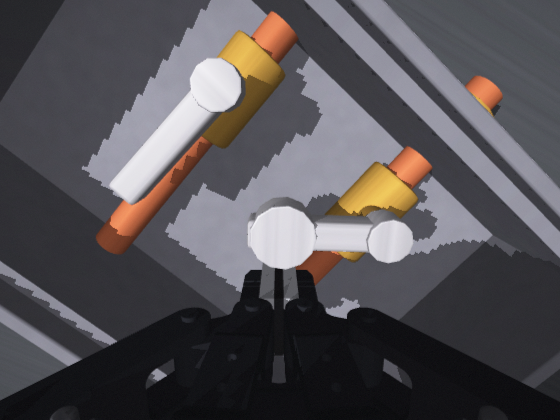

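The lever has turned with the fingers to about 0.85 rad (disc at (282,233), tips right behind it), and the plain lever is untouched. I'll continue to the stop.

carry_out(
  series=[
    [0.0035,-0.002,0,0,0,0.1,255],
    [0.008,-0.004,0,0,0,0.2,255],
    [0.0125,-0.005,0,0,0,0.3,255],
    [0.017,-0.006,0,0,0,0.4,255],
    [0.022,-0.0065,0,0,0,0.5,255],
    [0.0265,-0.0065,0,0,0,0.6,255],
    [0.03,-0.006,0,0,0,0.67,255],
    [0.0325,-0.0055,0,0,0,0.72,255],
    [0.0335,-0.0055,0,0,0,0.72,255],
    [0.0345,-0.0055,0,0,0,0.72,255],
  ],
)

```text
clock: 11.38
position: [0.5159, -0.0315, 0.0441]
tool_rot: [3.141, 0.002, -0.228]
force: [-8.3, -2.9, 3.7]
grip_width: -0.0001
```

```bash
python3 - <<'E'
from traj import *
s=st(); q=wrist("w11"); 
E
```

```text
t 11.38 pos [ 0.5159 -0.0315  0.0441] rpy [ 3.141e+00  2.000e-03 -2.280e-01] box [ 0.0069 -0.1262  0.0441] F [-8.3 -2.9  3.7] w -0.0001 q [-0.14  0.65  0.11  2.02 -0.14  0.48 -1.72]
```

View pics/w11.png

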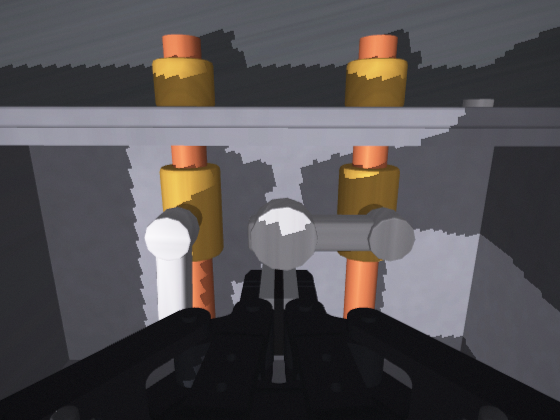

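carry_out(
  series=[
    [0.001,0,0,0,0,0,255],
    [0.002,0,0,0,0,0,255],
    [0.003,0,0,0,0,0,255],
    [0.003,0,0,0,0,0,255],
  ],
)

```text
clock: 11.92
position: [0.5163, -0.0316, 0.0439]
tool_rot: [3.141, 0.007, -0.227]
force: [-20.7, 3.3, 15.3]
grip_width: -0.0
```

```bash
python3 - <<'E'
from traj import *
s=st()
E
```

```text
t 11.93 pos [ 0.5163 -0.0316  0.0439] rpy [ 3.141  0.007 -0.227] box [ 0.0073 -0.1262  0.0439] F [-20.7   3.3  15.3] w -0.0 q [-0.13  0.65  0.11  2.01 -0.14  0.49 -1.72]
```

That is a hard stop: 20 N with no further motion. I'll back off, then rise clear.

carry_out(
  series=[
    [-0.004,0,0,0,0,0,255],
    [-0.012,0,0,0,0,0,255],
    [-0.02,0,0,0,0,0,255],
    [-0.02,0,-0.02,0,0,0,255],
    [-0.02,0,-0.06,0,0,0,255],
    [-0.02,0,-0.11,0,0,0,255],
    [-0.03,0,-0.16,0,0,0,255],
    [-0.04,0.0,-0.18,0,0,0,255],
    [-0.04,0,-0.18,0,0,0,255],
  ],
)

```text
clock: 13.05
position: [0.481, -0.0224, 0.2257]
tool_rot: [-3.14, -0.003, -0.229]
force: [-0.8, 0.9, -0.9]
grip_width: -0.0003
```

```bash
python3 - <<'E'
from traj import *
s=st(); q=wrist("w12"); b=box(q[3]); p=q[1]
m=(b[...,2]>.042)&(b[...,2]<.064)&(abs(b[...,0])<.064)&(b[...,1]>-.23)&(b[...,1]<-.05)&(p.min(2)>90)
k,l,c,_=cv2.connectedComponentsWithStats(m.astype(np.uint8))
for j in range(1,k):
    if c[j,4]>200: print(c[j],np.round(np.percentile(b[l==j],[1,50,99],axis=0),4).tolist())
for n in ("top","scene"):
    p,d=imaging.grab_frame(n); lip(world(n,d),.02,.1); cv2.imwrite(f"pics/{n}12.png",p)
a=cv2.imread("pics/top12.png"); a0=cv2.imread("pics/top0.png")
cv2.imwrite("pics/cmp.png",np.hstack([a0[80:290,150:400],a[80:290,150:400]]).repeat(1,0))
E
```

```text
t 13.05 pos [ 0.481  -0.0224  0.2257] rpy [-3.14e+00 -3.00e-03 -2.29e-01] box [-0.0292 -0.1254  0.2257] F [-0.8  0.9 -0.9] w -0.0003 q [-0.23  0.3   0.19  1.98 -0.08  0.86 -1.8 ]
[ 266  110   76   32 1462] [[0.0186, -0.1748, 0.0556], [0.0302, -0.1376, 0.059], [0.041, -0.1141, 0.0611]]
[ 220  115   21   74 1041] [[-0.0242, -0.0905, 0.0555], [0.0101, -0.0816, 0.0577], [0.0375, -0.0748, 0.0607]]
lip 29 [[-0.0352  0.0589  0.0891]
 [-0.0182  0.0617  0.0939]
 [ 0.033   0.0642  0.0969]]
lip 25 [[-0.0339  0.0592  0.0911]
 [ 0.0232  0.0618  0.093 ]
 [ 0.0348  0.0644  0.0959]]
```

View pics/w12.png

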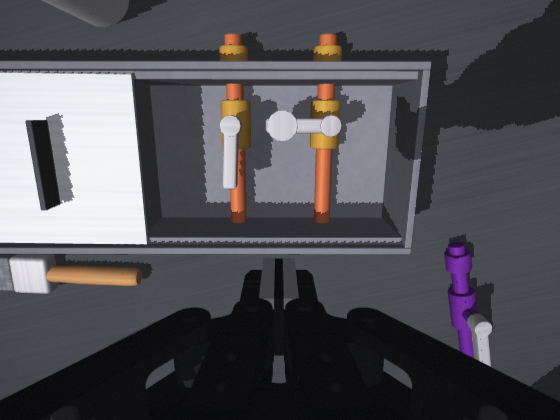

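View pics/cmp.png

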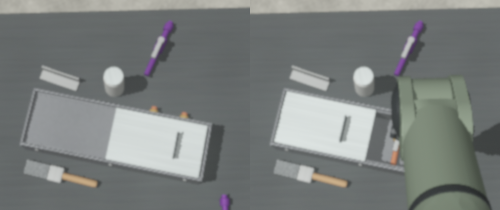

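The lever with the disc is parallel to the rim (disc (283,125), pivot (330,125)). The plain lever, cover, can, offcut and brush are unchanged from where they should be, and the hand is at 0.226 m, clear of everything. I'll hand the job in.

```bash
python3 -c "
from workcell import ticket; print(ticket.job_done())"
```

```text
the job is handed in; nothing more can be done
None
```

The cover is at the far stop, the handle with the disc is fully shut, and the job is handed in at about 13 s on the clock. No verdict is reported.

- **Cover:** I pushed it by its lip with the fingers shut. Both fixed cameras put the lip at box y +0.062 m, where +0.062 is expected at the stop. It is still flat, with the lip top at about 94 mm.
- **Marked handle:** I pushed the disc round on an arc until it met a hard stop, where the force rose to about 20 N with no further movement. In the last wrist picture the lever lies along box +y: the disc and pivot are on the same pixel row, and the lever is centred on x = 0.030 m.
- **Everything else:** the plain handle measured the same before and after, to within 1 mm. The can, offcut and brush look unmoved in the before and after top views; I compared those by eye only. The hand ended at 0.226 m, touching nothing.

**Disagreement:** the wrist camera read box y 2 to 4 mm higher than the fixed cameras (lip at +0.0655 m against +0.0617 m). That is close to the stated 2 mm calibration error and did not affect the result.

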